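# Snap the cap onto the oil tin at the deli counter

## Robot

A 6-joint arm with a two-finger parallel gripper is mounted at the origin on the work surface. World frame = base frame: x ahead of the robot, y to its left, z up, the work surface at z = 0. Lengths are in m, angles in rad, forces in N, time in s.
With the tool pointing down it reaches from about 0.25 to 0.8 m from the base axis. Payload 3.9 kg.
Tool frame: the origin (TCP) lies midway between the tips of the shut fingers; the grasp point (between the pads) lies 19 mm behind it (manip.tcp_to_grasp is the z of the grasp point in the tool frame, in m); z points along the fingers, y is the direction in which the jaws open and shut (so a half turn about z gives the same grasp; the last joint's range is limited). The gripper opens to 85 mm and grips with 20 to 120 N. Pads are 22 mm wide; open, the fingers measure 114 mm over their backs; the gripper's body (76 mm by 85 mm) begins 54 mm behind the grasp point. The pads swing forward as they close: fully open they stand 13 mm farther back than shut.
Start: joints at [-1.266, 0.26, -0.138, 1.173, 0, 1.571], TCP at [0.158, -0.501, 0.231] pointing down, gripper open.
Joint ranges: [-2.78, 2.78], [-0.83, 1.72], [-1.28, 1.37], [-1.9, 2.12], [-1.57, 1.48], [-3.14, 3.14]. Speed limits (rad/s): [2.57, 2.57, 3.14, 3.14, 3.14, 3.14].

## Interface

Orientations are given as a unit quaternion [w, x, y, z].
In Python, from cell import manip gives the robot as it stands. The module is installed in compiled form; this text tells all that it offers.
- The arm moves only by the tool arm_command, never from a script. Its argument "motion" is one flat list of numbers, 7 for each row, row after row: the shift along the tool's x, y, z in mm, then the turn, a rotation vector about the tool's x, y, z in rad, then the gripper command: -1 is fully open, 1 is shut, values between are in proportion. A call has exactly 10 rows; each row shifts and turns the commanded pose from where the row before left it, along the tool's axes as they then stand; what a row does not reach is not made up. A row lasts 1/8 s, in which the tool goes at most 62.5 mm and 10.7 degrees, less where a joint would pass 70% of its speed; a pose out of reach is approached as far as the arm can. A call with a gripper value outside its range is refused whole. The fingers move at their own pace and stop on an object; "grip_force" is the grip in N (left out, the last holds). Time passes only in rows, so rows that do not move let the fingers close, or fill a call up. It gives the time, the measured TCP pose, the force and the opening at its end, in the units of the state.
- manip.get_state(): the state, without advancing time (a new reading comes with each control period).
- manip.get_image(name): name is "side" or "top"; returns (picture, depth): 384x512x3 uint8, red, green, blue; 384x512 float32, m along the optical axis (not along the pixel's ray), 0 where there is no reading.
- manip.get_calibration(name): a dict with "mtx" (3x3 intrinsics, pixels), "extrinsics" (4x4, takes a point from camera to world coordinates). Camera axes: x right, y down, z forward; pixel columns grow to the right and rows downward; lengths in m; the calibration is good to about 2 mm. A picture is of the moment at which its call begins. get_calibration takes no time and is no camera call.
- manip.job_done(): hands the job in, once; it reports no verdict.
The state is a dict: "clock": time; "joints": joint angles; "joint_velocities": joint speeds; "joint_efforts": joint torques, N m; "tool_pos": TCP position; "ee_rot": TCP orientation; "force": force on the tool from outside, world axes, zero at the start; "moment": the same for the moment, N m; "opening": finger opening in m.
Only numpy, scipy, OpenCV 4.12 (cv2) and the standard library are available. Lean on these libraries where they do the work, as an engineer would, in place of code of your own. Each camera call takes 0.05 s, during which the arm holds its last target.

## Task

Lift the lid off the round white caddy by its wooden knob and set it down, knob up, on the cork mat. Then take the red cap out of the caddy and push it straight down, open end first, onto the steel spout of the green oil tin until it clicks, and keep pressing it firmly against the rubber seal. Finish while still holding the cap pressed down on the spout (do not let go), and leave the other goods on the counter where they stand.

Things in the scene. Friction and masses are not known exactly. Their poses are not given: they have to be found in the camera images.
- caddy: Round white ceramic caddy with a blue band, outside diameter 160, inside diameter 150, 65 high, floor 5 thick; fixed. Origin: centre of its underside, on the counter. The lid lies loosely on its rim and the red cap stands inside it.
- lid: Loose white lid (about 0.25 kg): disc of diameter 160, 5 thick, with a plug of diameter 132, 6 deep, below it (loose in the caddy, 9 mm play all round) and a wooden knob on top. Origin: centre of the plug's underside; z points up through the knob. On the caddy the origin is at height 59; standing on the mat it is at height 4.
- lid_knob (a point): Centre of the lid's wooden knob, 35 above the lid's origin (24 above the disc's upper face). The knob is a cylinder of diameter 28, 24 high (12 above and below this point), on a neck of diameter 18.
- cork_mat: Round cork mat, diameter 170, 4 thick, fixed on the counter, where the lid is to be set down. Origin: centre of its underside.
- cap_center (a point): Centre of the loose red snap cap (about 0.08 kg), half-way up: a plain cylinder, outside diameter 34, 46 high, flat closed top with a white disc, open below. It stands mouth down on the caddy's floor up to 28 off the caddy's centre, so this point starts at height 28. z points up. Bore 28 deep: at its mouth a lip of inside diameter 21, 3 high; above that diameter 27.
- cap_mouth (a point): Centre of the cap's open lower end, 23 below cap_center along the cap's axis.
- cap: The red cap itself; origin at the centre of its open lower end, z up through its closed top. Pushed onto the spout at 1 to 2 cm/s, its lip meets the beads with the mouth about 9 below the spout's tip; the push rises to roughly 10 N, then drops as the lip snaps past the beads (click, mouth about 20 below the tip).
- oil_tin: Green oblong oil tin, 70 (its x) by 110 (its y), flat top 100 above the counter; full and fixed, it does not move. Origin: centre of its underside. The steel spout stands on its top, 28 off the middle along its +y, beside a flat wire handle up to 11 high.
- spout (a point): Centre of the tip of the upright steel spout, at height 133, 33 above the tin's top. A stud of diameter 18 with a conical nose (diameter 10 at the tip, 18 at 6 below it). Six sprung steel beads stick out 4 all round it, centred 14 below the tip.
- seal (a joint): How far the black rubber seal ring (diameter 33, round the spout's foot) is pressed down, in metres: 0 free (cap mouth meets it 21 below the spout's tip), 0.004 fully down, a firm stop. Springy: 1 N at first touch, 9 N at 0.004. Firmly pressed means past 0.002 (about 5 N); harder, up to 25 N, is fine.
- honey_jar: Bystander, to be left alone: amber honey jar, diameter 56, 75 high. Origin: centre of its underside.
- olive_jar: Bystander, to be left alone: green olive jar, diameter 56, 75 high. Origin: centre of its underside.
- spice_can: Bystander, to be left alone: red spice can, diameter 60, 85 high. Origin: centre of its underside.
- biscuit_box: Bystander, to be left alone: cardboard biscuit box with a blue band, 90 x 130 x 50 high. Origin: centre of its underside.
- tea_box: Bystander, to be left alone: white and green tea box, 70 x 110 x 60 high. Origin: centre of its underside.
- vinegar_bottle: Bystander, to be left alone: green vinegar bottle, diameter 56, 170 high. Origin: centre of its underside.
- jam_jar: Bystander, to be left alone: clear jam jar with a red cap, diameter 64, 90 high. Origin: centre of its underside.
Things that resemble listed ones, but are neither listed nor needed, are in the scene too. Of the things like the cork_mat, leave any that is pink; of the rest the smaller one is meant.

How it is judged:
By the outcome, as a careful person would: the job done as asked, in the order asked, and still so for the second after the job is handed in, while the arm keeps its last pose, push and grip.
It also fails if it takes over 61 s, if anything falls off the work surface, if the arm or the gripper's body presses on something with over 40 N, if the wrist force passes 120 N, or if a joint passes its speed limit or range.

## Working session

There is one attempt and no reset: what is moved stays moved. The work goes in short steps, Python scripts to look and compute and a tool call to move; the robot and the scene stay as the last step left them, time stands still between calls to the robot, and variables do not carry over. Pictures are saved under pics/ and viewed, and the job is handed in when it is done.

Besides the shell and the picture viewer there is one more tool, called by a JSON object that holds its "method" and its "body", one argument or row to a line. arm_command: Moves the arm, as the interface text tells. Its arguments: {"type":"object","properties":{"motion":{"type":"array","items":{"type":"number"}},"grip_force":{"type":"number"}},"required":["motion"]}

```bash
mkdir -p pics; python3 - <<'E'
from cell import manip
import numpy as np, cv2
s=manip.get_state(); print({k:np.round(v,4).tolist() for k,v in s.items()}, manip.tcp_to_grasp)
for n in("side","top"):
    p,d=manip.get_image(n); c=manip.get_calibration(n)
    cv2.imwrite(f"pics/{n}0.png",cv2.resize(p[:,:,::-1],(768,576),interpolation=cv2.INTER_CUBIC)); np.savez(f"{n}0.npz",p=p,d=d,K=c["mtx"],E=c["extrinsics"])
    print(n,np.round(c["mtx"],1).tolist(),np.round(c["extrinsics"],3).tolist())
E
```

```text
{'clock': 0.0, 'joints': [-1.266, 0.2606, -0.1394, 1.1727, 0.0, 1.5708], 'joint_velocities': [0.0001, 0.0009, 0.0014, -0.0011, -0.0012, 0.0008], 'joint_efforts': [0.0004, -40.5679, 25.3922, 0.0188, -0.0001, 0.0], 'tool_pos': [0.1573, -0.5002, 0.2305], 'ee_rot': [-0.0009, 0.9884, 0.1518, -0.0001], 'force': [1.0806, 1.1816, 0.187], 'moment': [0.0338, 0.0501, -0.011], 'opening': 0.0855} -0.0187
side [[461.4, 0.0, 261.7], [0.0, 461.4, 182.5], [0.0, 0.0, 1.0]] [[-1.0, -0.013, 0.019, 0.5], [-0.023, 0.714, -0.7, 0.921], [-0.004, -0.7, -0.714, 1.028], [0.0, 0.0, 0.0, 1.0]]
top [[348.4, 0.0, 255.7], [0.0, 348.4, 189.0], [0.0, 0.0, 1.0]] [[-0.026, -0.997, 0.07, 0.443], [-1.0, 0.026, 0.002, -0.018], [-0.004, -0.07, -0.998, 1.276], [0.0, 0.0, 0.0, 1.0]]
```

View pics/side0.png

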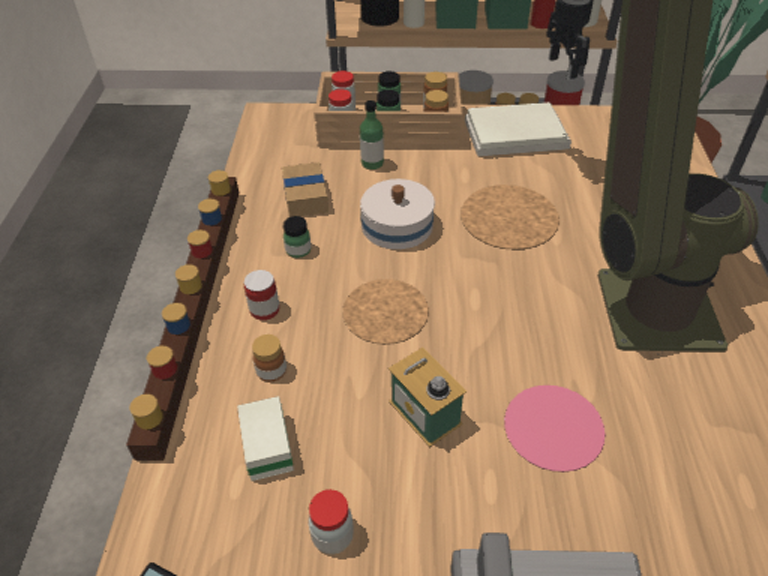

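View pics/top0.png

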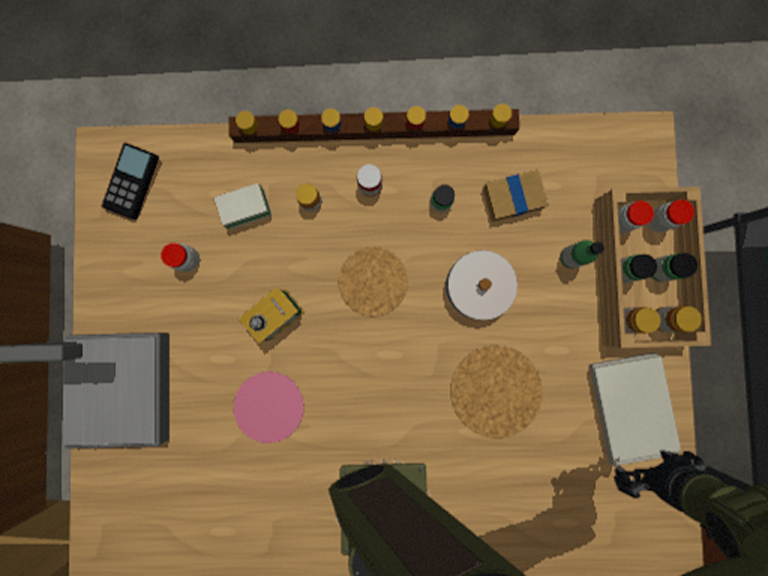

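Both views show the lidded caddy (top at 482,286 on the enlarged picture), a smaller cork mat (373,281), a larger one (496,391), a pink one (268,407), and the tin with its spout at about (258,323).

```bash
cat > h.py <<'E'
import numpy as np, cv2
def load(f):
    z=np.load(f); return z["p"],z["d"],z["K"],z["E"]
def plane(uv,z,K,E):
    uv=np.atleast_2d(uv).astype(float)
    r=(np.c_[uv,np.ones(len(uv))]@np.linalg.inv(K).T)@E[:3,:3].T
    t=(z-E[2,3])/r[:,2]; return E[:3,3]+r*t[:,None]
def cloud(d,K,E):
    v,u=np.mgrid[:d.shape[0],:d.shape[1]]
    c=np.stack([(u-K[0,2])/K[0,0]*d,(v-K[1,2])/K[1,1]*d,d],-1)
    return c@E[:3,:3].T+E[:3,3]
def circ(mask,z,K,E):
    cs,_=cv2.findContours(mask.astype(np.uint8),cv2.RETR_EXTERNAL,cv2.CHAIN_APPROX_NONE)
    c=max(cs,key=cv2.contourArea)[:,0]
    w=plane(c,z,K,E)[:,:2]; (x,y),(a,b),_=cv2.fitEllipse((w*1000).astype(np.float32))
    return np.round([x,y,a,b],1), c.mean(0)
E
python3 - <<'E'
from h import *
boxes={"top":dict(mat=(215,155,285,220),big=(290,220,370,300),lid=(290,160,350,220),tin=(155,188,205,235)),
"side":dict(mat=(222,180,292,232),big=(300,115,380,170),lid=(235,115,295,170),tin=(255,230,315,295))}
for n in boxes:
    p,d,K,E=load(n+"0.npz"); P=cloud(d,K,E); hsv=cv2.cvtColor(p,cv2.COLOR_RGB2HSV)
    for k,(a,b,c,e) in boxes[n].items():
        sub=np.zeros(d.shape,bool); sub[b:e,a:c]=1
        if k in("mat","big"):
            q=P[sub]; 
            h=hsv[...,0].astype(int); 
            print(n,k,"hsv centre",hsv[(b+e)//2,(a+c)//2],"corner",hsv[b+2,a+2], "z",P[(b+e)//2,(a+c)//2])
            m=sub&(P[...,2]>0.0025)&(P[...,2]<.02) ; print(m.sum(), circ(m,.004,K,E))
        elif k=="lid":
            m=sub&(hsv[...,1]<60)&(hsv[...,2]>110)&(P[...,2]>.062); m=cv2.morphologyEx(m.astype(np.uint8),cv2.MORPH_CLOSE,np.ones((15,15)))
            print(n,k,circ(m,.070,K,E))
            kn=sub&(P[...,2]>.09); q=P[kn]; print(" knob",kn.sum(),q.mean(0),q.max(0),q.min(0))
            print("  disc z",np.median(P[(m>0)&~kn][:,2]))
        else:
            t=sub&(P[...,2]>.125); q=P[t]; print(n,"spout",t.sum(),q.mean(0).round(4),q.max(0).round(4),q.min(0).round(4))
            t=sub&(P[...,2]>.092)&(P[...,2]<.104); q=P[t]; r=cv2.minAreaRect((q[:,:2]*1000).astype(np.float32)); print("tin top",r,np.median(q[:,2]))
E
```

```text
top mat hsv centre [ 17 140 162] corner [ 18 122 159] z [0.54023367 0.00578217 0.00706156]
1749 (array([536.4,  14.2, 165.2, 173.3]), array([246.74641148, 189.40191388]))
top big hsv centre [ 18 148 157] corner [ 18 124 164] z [ 0.26925604 -0.27568169  0.00600474]
3311 (array([ 266.7, -276.9,  219.2,  229.6]), array([329.92097264, 259.26443769]))
top lid (array([ 519.3, -242.1,  155.2,  156.5]), array([321.24409449, 189.82677165]))
 knob 76 [ 0.49994394 -0.18810484  0.38245891] [ 0.53004756 -0.0175725   1.27645425] [ 0.44321648 -0.25519643  0.09138271]
  disc z 0.07021004646851725
top spout 34 [0.4443 0.2022 0.3995] [0.4523 0.2789 1.2765] [ 0.4357 -0.0176  0.1255]
tin top ((461.85833740234375, 248.84710693359375), (73.9658432006836, 114.8747329711914), 38.6989860534668) 0.09976545399848691
side mat hsv centre [ 15 118 196] corner [ 15 107 198] z [0.53875209 0.01422265 0.00405237]
1333 (array([541.8,  13.8, 159.8, 161.3]), array([257.28512397, 208.63636364]))
side big hsv centre [ 14 118 182] corner [ 15 105 192] z [ 0.26621762 -0.27650665  0.00814852]
1830 (array([ 268.3, -274.1,  211.6,  215.4]), array([340.25870647, 143.82089552]))
side lid (array([ 521.1, -235.6,  156.5,  160.6]), array([264.69166667, 135.6       ]))
 knob 76 [ 0.51812639 -0.0837553   0.22281967] [0.53251891 0.92094624 1.02817843] [ 0.50032988 -0.25364157  0.09000385]
  disc z 0.06897571028341731
side spout 57 [0.4626 0.4674 0.3979] [0.5003 0.9209 1.0282] [0.437  0.2665 0.125 ]
tin top ((464.3844299316406, 249.50071716308594), (74.58224487304688, 116.1027603149414), 37.40367889404297) 0.09951777281533586
```

```bash
python3 - <<'E'
from h import *
p,d,K,E=load("top0.npz"); t=p[150:240,150:350]; s=p[225:300,240:320]
cv2.imwrite("pics/ctop.png",cv2.resize(t[:,:,::-1],None,fx=4,fy=4,interpolation=cv2.INTER_CUBIC))
p,d,K,E=load("side0.npz"); cv2.imwrite("pics/cside.png",cv2.resize(p[225:300,240:320][:,:,::-1],None,fx=7,fy=7,interpolation=cv2.INTER_CUBIC))
E
python3 - <<'E'
from h import *
for n,bt,bl in (("top",(155,188,205,235),(290,160,350,220)),("side",(255,230,315,295),(235,115,295,170))):
    p,d,K,E=load(n+"0.npz"); P=cloud(d,K,E); hsv=cv2.cvtColor(p,cv2.COLOR_RGB2HSV)
    for nm,(a,b,c,e),z0 in (("spout",bt,.106),("spouttip",bt,.127),("knob",bl,.098)):
        s=np.zeros(d.shape,bool); s[b:e,a:c]=1
        m=s&(d>.1)&(P[...,2]>z0)&(P[...,2]<.2); q=P[m]
        v,u=np.nonzero(m)
        print(n,nm,m.sum(),"xy mid",((q.max(0)+q.min(0))/2).round(4),"mean",q.mean(0).round(4),"max",q.max(0).round(4),"min",q.min(0).round(4),"px",u.mean().round(1),v.mean().round(1), u.min(),u.max(),v.min(),v.max())
        if nm=="knob": print("  plane .106",plane((u.mean(),v.mean()),.106,K,E).round(4))
    # brown knob by colour
E
```

```text
top spout 106 xy mid [0.4516 0.2503 0.1207] mean [0.4513 0.2604 0.1172] max [0.4978 0.2877 0.1353] min [0.4054 0.2129 0.1061] px 173.4 213.2 166 188 199 227
top spouttip 21 xy mid [0.4454 0.2706 0.1316] mean [0.4443 0.2697 0.1306] max [0.452  0.2789 0.1353] min [0.4389 0.2623 0.128 ] px 169.6 215.4 167 172 213 217
top knob 56 xy mid [ 0.518  -0.2417  0.106 ] mean [ 0.5176 -0.2414  0.1055] max [ 0.53   -0.2283  0.111 ] min [ 0.5059 -0.2552  0.1009] px 323.0 189.6 319 327 186 193
  plane .106 [[ 0.5176 -0.2413  0.106 ]]
side spout 179 xy mid [0.4652 0.2524 0.1209] mean [0.4527 0.2697 0.117 ] max [0.499  0.2902 0.1359] min [0.4314 0.2147 0.106 ] px 289.3 255.2 270 298 239 265
side spouttip 33 xy mid [0.4466 0.2746 0.1315] mean [0.4469 0.2745 0.1309] max [0.4538 0.2827 0.1359] min [0.4395 0.2665 0.1272] px 291.9 253.4 289 295 251 257
side knob 46 xy mid [ 0.5212 -0.2403  0.1037] mean [ 0.5209 -0.2383  0.1039] max [ 0.5325 -0.227   0.1089] min [ 0.51   -0.2536  0.0984] px 264.6 126.0 261 268 123 129
  plane .106 [[ 0.5208 -0.2356  0.106 ]]
```

View pics/ctop.png

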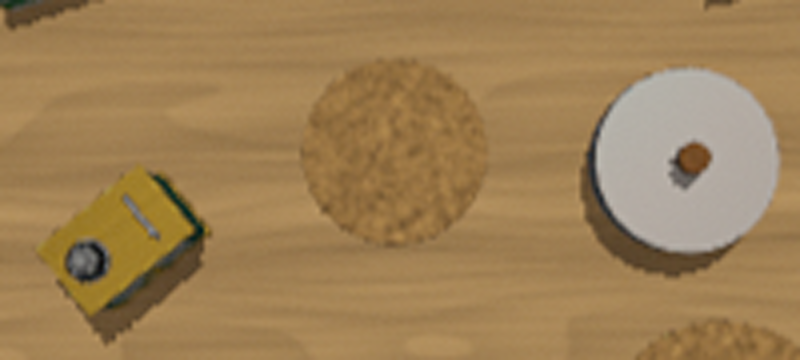

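View pics/cside.png

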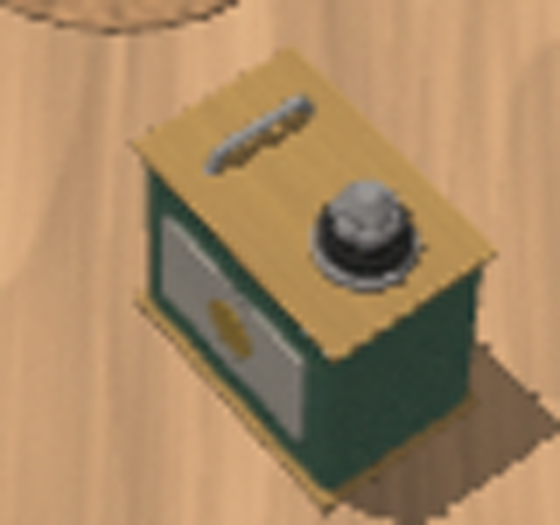

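```bash
cat > plan.py <<'E'
# usage: plan.py x y z(mm, TCP) yaw(rad dir. of tool y in world) rows
import sys, numpy as np
from scipy.spatial.transform import Rotation as R
from cell import manip
s=manip.get_state()
p=np.array(s["tool_pos"])*1000; q=s["ee_rot"]; R0=R.from_quat([q[1],q[2],q[3],q[0]])
x,y,z,yaw,n=map(float,sys.argv[1:6]); n=int(n)
ty=np.array([np.cos(yaw),np.sin(yaw),0]); tz=np.array([0,0,-1.]); tx=np.cross(ty,tz)
R1=R.from_matrix(np.c_[tx,ty,tz]); rv=(R0.inv()*R1).as_rotvec()
print("from",p.round(1),"toolyaw",np.arctan2(*R0.as_matrix()[[1,0],1]).round(4),"F",np.round(s["force"],1),"open",round(s["opening"],4),"t",round(s["clock"],2))
print("rotvec total",rv.round(4))
st=(np.array([x,y,z])-p)/n; Rc=R0
for i in range(n):
    print(np.r_[Rc.inv().apply(st).round(1),(rv/n).round(3)].tolist()); Rc=Rc*R.from_rotvec(rv/n)
E
python3 plan.py 519 -239 160 -0.43 8
```

```text
from [ 157.4 -500.2  230.5] toolyaw -1.266 F [0.1 0.1 0.1] open 0.0856 t 0.1
rotvec total [-1.70e-03 -8.00e-04 -8.36e-01]
[52.9, -17.6, 8.8, -0.0, -0.0, -0.105]
[54.5, -11.9, 8.8, -0.0, -0.0, -0.105]
[55.4, -6.2, 8.8, -0.0, -0.0, -0.105]
[55.8, -0.4, 8.8, -0.0, -0.0, -0.105]
[55.5, 5.4, 8.8, -0.0, -0.0, -0.105]
[54.6, 11.2, 8.8, -0.0, -0.0, -0.105]
[53.2, 16.8, 8.8, -0.0, -0.0, -0.105]
[51.1, 22.3, 8.8, -0.0, -0.0, -0.105]
```

{"method": "arm_command", "body": {
  "motion": [53, -17.5, 9, 0, 0, -0.105, -0.4, 54.5, -12, 9, 0, 0, -0.105, -0.4, 55.5, -6, 9, 0, 0, -0.105, -0.4, 56, -0.5, 9, 0, 0, -0.105, -0.4, 55.5, 5.5, 9, 0, 0, -0.105, -0.4, 54.5, 11, 9, 0, 0, -0.105, -0.4, 53, 17, 8.5, 0, 0, -0.105, -0.4, 51, 22.5, 8.5, 0, 0, -0.105, -0.4, 0, 0, 0, 0, 0, 0, -0.4, 0, 0, 0, 0, 0, 0, -0.4],
  "grip_force": 40
}}

```text
clock: 1.35
tool_pos: [0.5185, -0.2392, 0.1597]
ee_rot: [-0.001, 0.841, 0.542, -0.001]
force: [-0.9, 0.0, 0.5]
opening: 0.06
```

```bash
python3 plan.py 519 -239 80 -0.43 5; cat > snap.py <<'E'
import sys
from cell import manip
import numpy as np, cv2
for n in sys.argv[2:]:
    p,d=manip.get_image(n); c=manip.get_calibration(n); np.savez(f"{n}{sys.argv[1]}.npz",p=p,d=d,K=c["mtx"],E=c["extrinsics"])
    cv2.imwrite(f"pics/{n}{sys.argv[1]}.png",cv2.resize(p[:,:,::-1],(768,576),interpolation=cv2.INTER_CUBIC))
E
python3 snap.py 1 side
```

```text
from [ 518.5 -239.2  159.7] toolyaw -0.4259 F [-0.9  0.   0.5] open 0.06 t 1.35
rotvec total [-0.0018  0.0006  0.0041]
[0.1, 0.1, 15.9, -0.0, 0.0, 0.001]
[0.1, 0.1, 15.9, -0.0, 0.0, 0.001]
[0.1, 0.1, 15.9, -0.0, 0.0, 0.001]
[0.1, 0.1, 15.9, -0.0, 0.0, 0.001]
[0.1, 0.1, 15.9, -0.0, 0.0, 0.001]
```

View pics/side1.png

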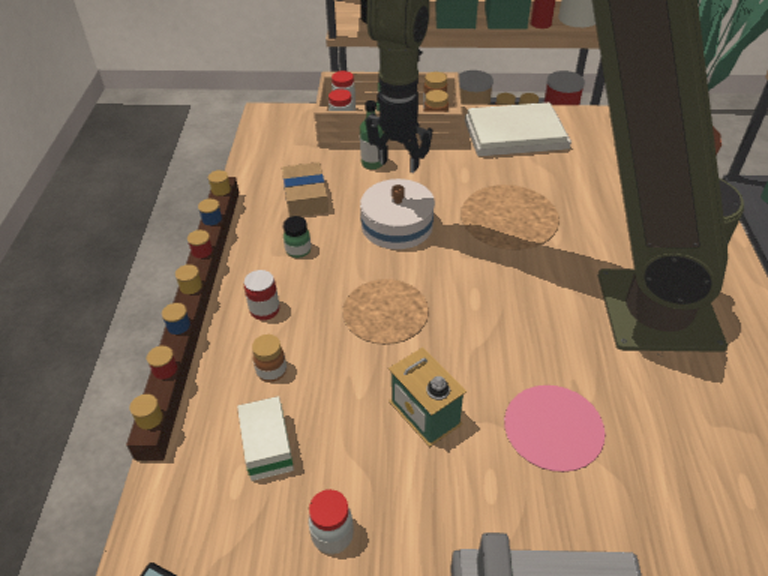

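The gripper stands over the knob (at 398,193) with its fingers to both sides. I go down and grip.

{"method": "arm_command", "body": {
  "motion": [0, 0, 25, 0, 0, 0, -0.4, 0, 0, 25, 0, 0, 0, -0.4, 0, 0, 20, 0, 0, 0, -0.4, 0, 0, 11, 0, 0, 0, -0.4, 0, 0, 0, 0, 0, 0, 1, 0, 0, 0, 0, 0, 0, 1, 0, 0, 0, 0, 0, 0, 1, 0, 0, 0, 0, 0, 0, 1, 0, 0, 0, 0, 0, 0, 1, 0, 0, 0, 0, 0, 0, 1],
  "grip_force": 50
}}

```text
clock: 2.65
tool_pos: [0.5197, -0.2401, 0.0804]
ee_rot: [0.001, 0.841, 0.542, 0.0]
force: [-0.9, -1.8, 5.8]
opening: 0.0264
```

{"method": "arm_command", "body": {
  "motion": [0, 0, -5, 0, 0, 0, 1, 0, 0, -10, 0, 0, 0, 1, 0, 0, -15, 0, 0, 0, 1, 0, 0, -20, 0, 0, 0, 1, 0, 0, -20, 0, 0, 0, 1, 0, 0, -10, 0, 0, 0, 1, 0, 0, 0, 0, 0, 0, 1, 0, 0, 0, 0, 0, 0, 1, 0, 0, 0, 0, 0, 0, 1, 0, 0, 0, 0, 0, 0, 1]
}}

```text
clock: 3.9
tool_pos: [0.5188, -0.2392, 0.1587]
ee_rot: [-0.001, 0.841, 0.542, -0.0]
force: [-0.5, -0.1, -2.3]
opening: 0.0261
```

```bash
python3 snap.py 2 side top; python3 plan.py 538.5 14 160 0.0 9
```

```text
from [ 519.  -239.3  158.9] toolyaw -0.426 F [-0.2  0.9 -3.3] open 0.0264 t 4.0
rotvec total [-7.00e-04 -2.00e-04 -4.26e-01]
[26.5, -9.7, -0.1, -0.0, -0.0, -0.047]
[27.0, -8.4, -0.1, -0.0, -0.0, -0.047]
[27.3, -7.1, -0.1, -0.0, -0.0, -0.047]
[27.6, -5.8, -0.1, -0.0, -0.0, -0.047]
[27.9, -4.5, -0.1, -0.0, -0.0, -0.047]
[28.0, -3.2, -0.1, -0.0, -0.0, -0.047]
[28.2, -1.8, -0.1, -0.0, -0.0, -0.047]
[28.2, -0.5, -0.1, -0.0, -0.0, -0.047]
[28.2, 0.8, -0.1, -0.0, -0.0, -0.047]
```

View pics/side2.png

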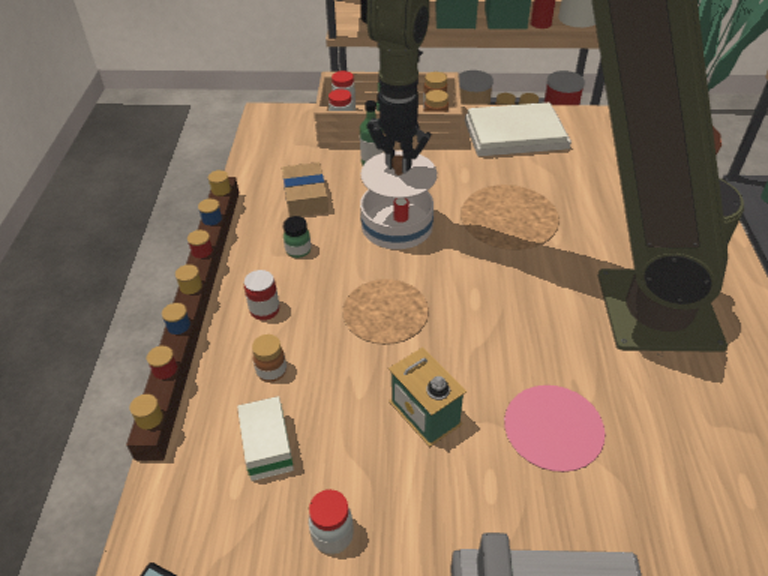

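View pics/top2.png

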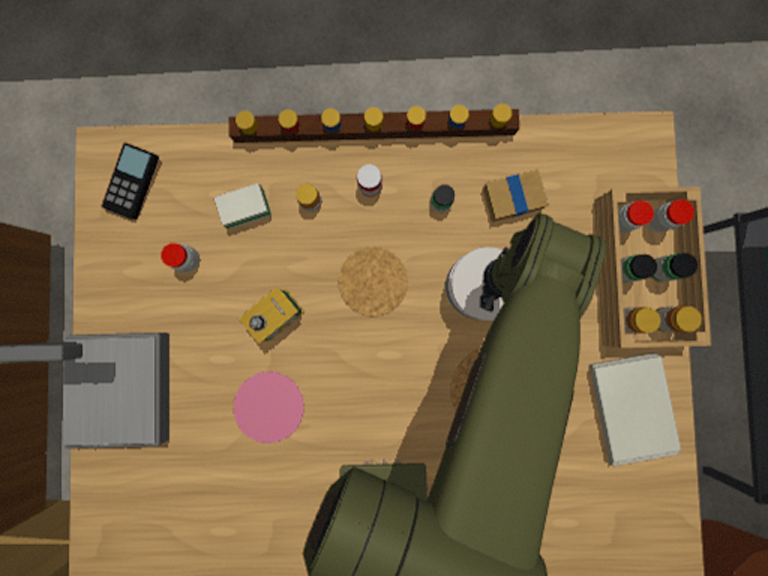

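The lid hangs level in the gripper (398,172 in the side view) and the red cap shows in the caddy at (401,209). Next I take the lid over the mat.

{"method": "arm_command", "body": {
  "motion": [26.5, -9.5, 0, 0, 0, -0.047, 1, 27, -8.5, 0, 0, 0, -0.047, 1, 27.5, -7, 0, 0, 0, -0.047, 1, 27.5, -6, 0, 0, 0, -0.047, 1, 28, -4.5, 0, 0, 0, -0.047, 1, 28, -3, 0, 0, 0, -0.047, 1, 28, -2, 0, 0, 0, -0.047, 1, 28, -0.5, 0, 0, 0, -0.047, 1, 28, 1, 0, 0, 0, -0.047, 1, 0, 0, 0, 0, 0, 0, 1]
}}

```text
clock: 5.25
tool_pos: [0.5393, 0.015, 0.1593]
ee_rot: [-0.0, 0.707, 0.707, 0.0]
force: [-0.7, -0.0, -2.3]
opening: 0.0266
```

```bash
python3 plan.py 538.5 14 40 0.0 6;python3 snap.py 3 side; python3 - <<'E'
from h import *
p,d,K,E=load("side3.npz"); P=cloud(d,K,E); hsv=cv2.cvtColor(p,cv2.COLOR_RGB2HSV)
m=(d>0)&(hsv[...,1]<60)&(hsv[...,2]>110)&(np.abs(P[...,0]-.54)<.12)&(np.abs(P[...,1]-.014)<.12)&(P[...,2]>.12)&(P[...,2]<.2)
q=P[m]; print(m.sum(),q.min(0),q.max(0)); A=np.c_[q[:,:2]-[.54,.014],np.ones(len(q))]; print("plane",np.linalg.lstsq(A,q[:,2],rcond=None)[0])
E
```

```text
from [539.3  15.  159.3] toolyaw -0.0002 F [-0.7 -0.  -2.3] open 0.0266 t 5.25
rotvec total [ 0.0002 -0.0003 -0.0002]
[-0.2, -0.1, 19.9, 0.0, -0.0, -0.0]
[-0.2, -0.1, 19.9, 0.0, -0.0, -0.0]
[-0.2, -0.1, 19.9, 0.0, -0.0, -0.0]
[-0.2, -0.1, 19.9, 0.0, -0.0, -0.0]
[-0.2, -0.1, 19.9, 0.0, -0.0, -0.0]
[-0.2, -0.1, 19.9, 0.0, -0.0, -0.0]
1483 [ 0.46054239 -0.06806301  0.14225716] [0.61781394 0.09436536 0.19771878]
plane [ 0.00261578 -0.00295523  0.14850486]
```

View pics/side3.png

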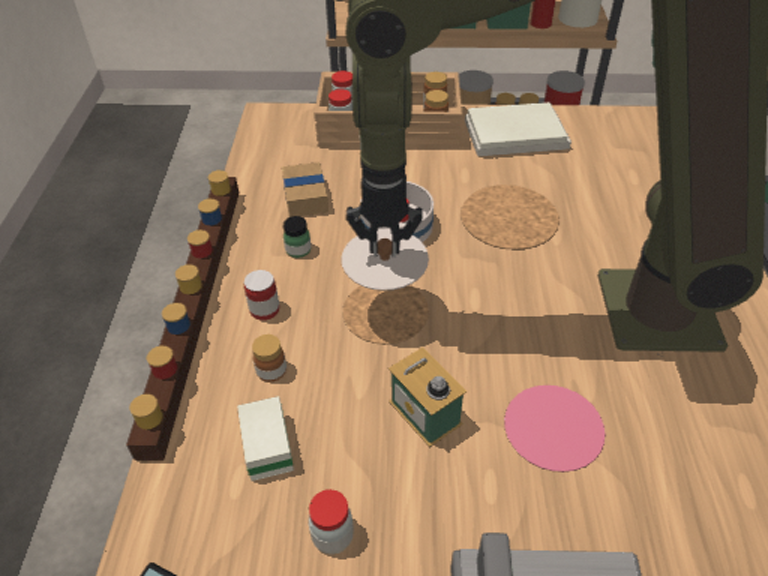

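The held lid is level with its upper face at z 0.1485, over the mat at (385,312). I have to go down about 133 mm.

{"method": "arm_command", "body": {
  "motion": [0, 0, 20, 0, 0, 0, 1, 0, 0, 25, 0, 0, 0, 1, 0, 0, 25, 0, 0, 0, 1, 0, 0, 25, 0, 0, 0, 1, 0, 0, 17, 0, 0, 0, 1, 0, 0, 10, 0, 0, 0, 1, 0, 0, 5, 0, 0, 0, 1, 0, 0, 3, 0, 0, 0, 1, 0, 0, 2, 0, 0, 0, 1, 0, 0, 0, 0, 0, 0, 1]
}}

```text
clock: 6.55
tool_pos: [0.5394, 0.0134, 0.0276]
ee_rot: [0.0, 0.708, 0.706, 0.0]
force: [-0.2, 0.6, -3.1]
opening: 0.0269
```

{"method": "arm_command", "body": {
  "motion": [0, 0, 1, 0, 0, 0, 1, 0, 0, 0.5, 0, 0, 0, 1, 0, 0, 0.5, 0, 0, 0, 1, 0, 0, 0, 0, 0, 0, 1, 0, 0, 0, 0, 0, 0, 1, 0, 0, 0, 0, 0, 0, 1, 0, 0, 0, 0, 0, 0, 1, 0, 0, 0, 0, 0, 0, 1, 0, 0, 0, 0, 0, 0, 1, 0, 0, 0, 0, 0, 0, 1]
}}

```text
clock: 7.8
tool_pos: [0.5391, 0.0134, 0.0254]
ee_rot: [-0.0, 0.708, 0.706, 0.0]
force: [-1.5, 0.1, 0.6]
opening: 0.0262
```

The mat now carries the lid. I let go and rise.

{"method": "arm_command", "body": {
  "motion": [0, 0, 0, 0, 0, 0, 0, 0, 0, 0, 0, 0, 0, -0.2, 0, 0, 0, 0, 0, 0, -0.4, 0, 0, 0, 0, 0, 0, -0.4, 0, 0, -10, 0, 0, 0, -0.4, 0, 0, -25, 0, 0, 0, -0.4, 0, 0, -35, 0, 0, 0, -0.4, 0, 0, -45, 0, 0, 0, -0.4, 0, 0, -35, 0, 0, 0, -0.4, 0, 0, -10, 0, 0, 0, -0.4]
}}

```text
clock: 9.05
tool_pos: [0.5409, 0.0134, 0.1885]
ee_rot: [0.002, 0.708, 0.706, 0.002]
force: [0.2, 0.5, 0.3]
opening: 0.0599
```

```bash
python3 snap.py 4 side top
```

```text
(no output)
```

View pics/side4.png

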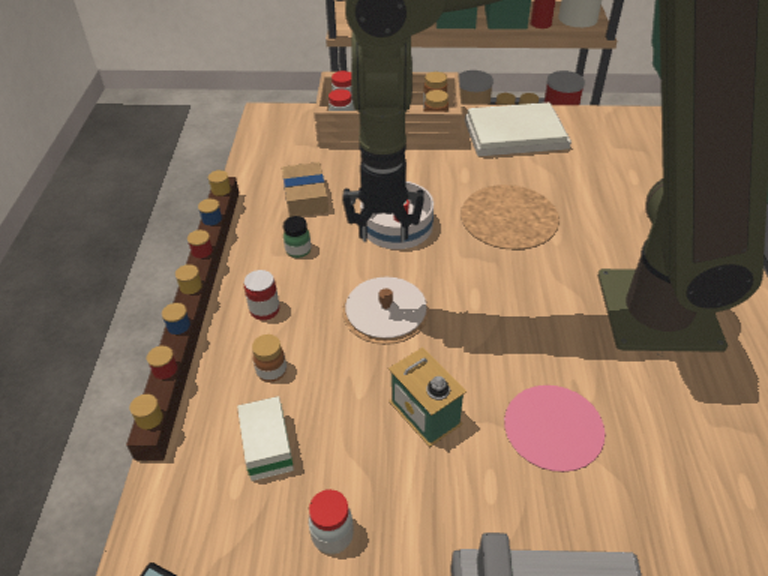

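View pics/top4.png

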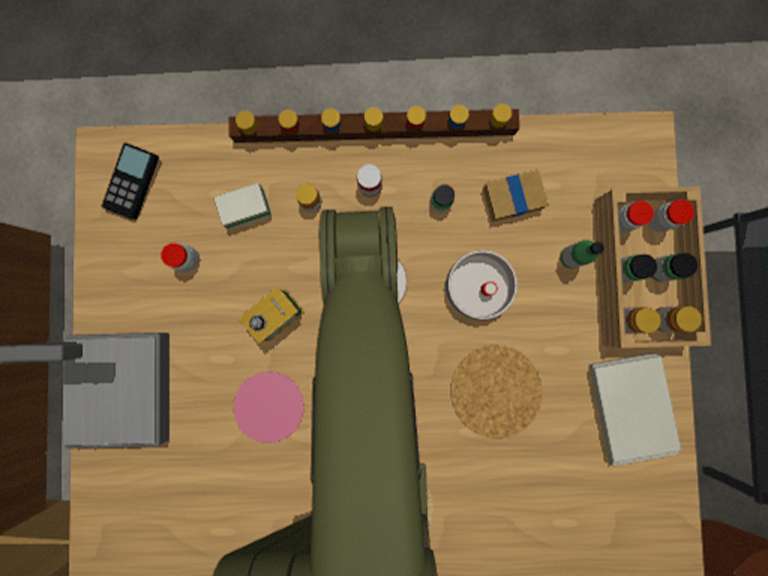

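The lid rests knob up on the mat, and the cap stands at (489,289) in the top view. I measure it.

```bash
python3 - <<'E'
from h import *
for f,(a,b,c,e) in (("top4.npz",(310,180,345,205)),("side2.npz",(255,125,280,155))):
    p,d,K,E=load(f); P=cloud(d,K,E); hsv=cv2.cvtColor(p,cv2.COLOR_RGB2HSV)
    s=np.zeros(d.shape,bool); s[b:e,a:c]=1
    red=s&((hsv[...,0]<8)|(hsv[...,0]>172))&(hsv[...,1]>110)
    v,u=np.nonzero(red); q=P[red]; print(f,red.sum(),u.min(),u.max(),v.min(),v.max(),"P",q.min(0).round(4),q.max(0).round(4))
    hull=cv2.convexHull(np.c_[u,v].astype(np.int32)); (cx,cy),r=cv2.minEnclosingCircle(hull); print(cx,cy,r, plane((cx,cy),.051,K,E))
    t=s&(d>0)&(P[...,2]>.043)&(P[...,2]<.06); q=P[t]; print("top pts",t.sum(),((q.min(0)+q.max(0))/2).round(4),(q.max(0)-q.min(0)).round(4))
    cv2.imwrite("pics/c_"+f[:-4]+".png",cv2.resize(p[b-20:e+20,a-20:c+20][:,:,::-1],None,fx=7,fy=7,interpolation=cv2.INTER_CUBIC))
E
```

```text
top4.npz 37 321 331 188 196 P [ 0.4978 -0.2859  0.0006] [ 0.5296 -0.2468  0.0561]
325.7368469238281 192.34210205078125 5.431675910949707 [[ 0.51105385 -0.2611328   0.051     ]]
top pts 102 [ 0.5127 -0.283   0.0512] [0.0809 0.0716 0.0159]
side2.npz 108 263 272 132 147 P [ 0.4966 -0.3125  0.0047] [ 0.5267 -0.2415  0.0518]
267.5 139.5 7.905794143676758 [[ 0.51131593 -0.23448628  0.051     ]]
top pts 142 [ 0.512  -0.2213  0.0512] [0.0764 0.1225 0.0164]
```

View pics/c_top4.png

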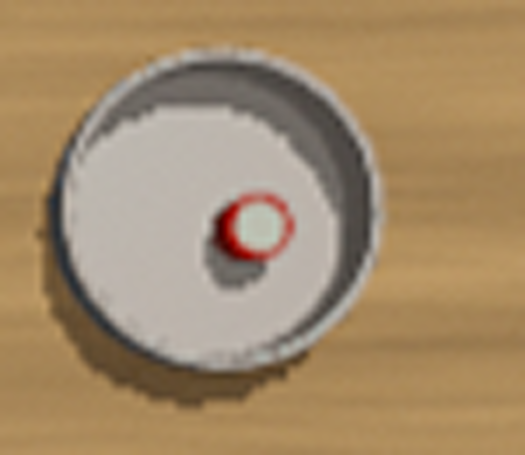

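View pics/c_side2.png

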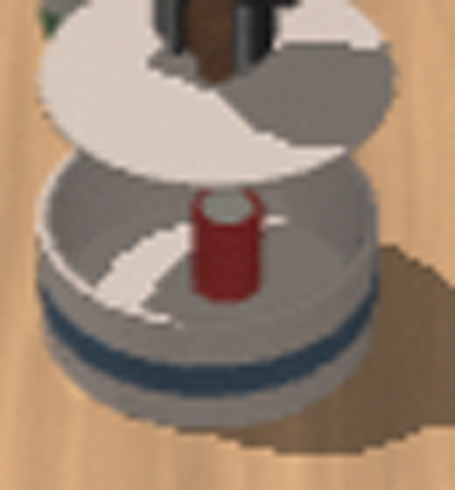

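```bash
python3 - <<'E'
from h import *
p,d,K,E=load("top4.npz"); print(plane((326.8,192),.051,K,E))
P=cloud(d,K,E); m=(d>0)&(P[...,2]>.058)&(P[...,2]<.08)&(abs(P[...,0]-.52)<.1)&(abs(P[...,1]+.24)<.1); q=P[m][:,:2]; print("caddy",cv2.minEnclosingCircle((q*1000).astype(np.float32)), np.median(P[...,2][192-1:194,326:328]))
p,d,K,E=load("side2.npz"); print(plane((267.1,134.2),.051,K,E))
E
python3 plan.py 515 -257.5 160 -0.46 9
```

```text
[[ 0.51216216 -0.26491995  0.051     ]]
caddy ((519.9028930664062, -243.4105987548828), 80.1982650756836) 0.05179615999419118
[[ 0.5130104  -0.26148109  0.051     ]]
from [539.9  13.4 186.5] toolyaw -0.003 F [ 0.9 -0.4 -0. ] open 0.0594 t 9.15
rotvec total [ 0.0026 -0.0006  0.457 ]
[-30.1, -2.7, 2.9, 0.0, -0.0, 0.051]
[-30.2, -1.2, 2.9, 0.0, -0.0, 0.051]
[-30.2, 0.4, 2.9, 0.0, -0.0, 0.051]
[-30.2, 1.9, 2.9, 0.0, -0.0, 0.051]
[-30.0, 3.4, 2.9, 0.0, -0.0, 0.051]
[-29.8, 5.0, 3.0, 0.0, -0.0, 0.051]
[-29.5, 6.5, 3.0, 0.0, -0.0, 0.051]
[-29.2, 8.0, 3.0, 0.0, -0.0, 0.051]
[-28.7, 9.4, 3.0, 0.0, -0.0, 0.051]
```

Cap at about (0.5125, -0.263); the two views agree within 4 mm, and it is 21 mm off the caddy's centre.

```bash
python3 plan.py 512.5 -263 140 -0.46 9
```

```text
from [539.9  13.4 186.5] toolyaw -0.003 F [ 0.9 -0.4 -0. ] open 0.0594 t 9.15
rotvec total [ 0.0026 -0.0006  0.457 ]
[-30.7, -3.0, 5.2, 0.0, -0.0, 0.051]
[-30.8, -1.4, 5.2, 0.0, -0.0, 0.051]
[-30.9, 0.2, 5.2, 0.0, -0.0, 0.051]
[-30.8, 1.7, 5.2, 0.0, -0.0, 0.051]
[-30.7, 3.3, 5.2, 0.0, -0.0, 0.051]
[-30.5, 4.9, 5.2, 0.0, -0.0, 0.051]
[-30.2, 6.4, 5.2, 0.0, -0.0, 0.051]
[-29.8, 7.9, 5.2, 0.0, -0.0, 0.051]
[-29.4, 9.4, 5.2, 0.0, -0.0, 0.051]
```

{"method": "arm_command", "body": {
  "motion": [-30.5, -3, 5, 0, 0, 0.051, -0.3, -31, -1.5, 5, 0, 0, 0.051, -0.3, -31, 0, 5, 0, 0, 0.051, -0.3, -31, 2, 5, 0, 0, 0.051, -0.3, -30.5, 3.5, 5, 0, 0, 0.051, -0.3, -30.5, 5, 5, 0, 0, 0.051, -0.3, -30, 6.5, 5, 0, 0, 0.051, -0.3, -30, 8, 5, 0, 0, 0.051, -0.3, -29.5, 9.5, 5, 0, 0, 0.051, -0.3, 0, 0, 0, 0, 0, 0, -0.3]
}}

```text
clock: 10.4
tool_pos: [0.5103, -0.2644, 0.1379]
ee_rot: [-0.002, 0.851, 0.525, -0.001]
force: [0.9, 0.6, -0.2]
opening: 0.0555
```

```bash
python3 snap.py 5 side top;python3 plan.py 512.5 -263 18 -0.46 5; python3 - <<'E'
from h import *
p,d,K,E=load("side5.npz"); cv2.imwrite("pics/s5.png",cv2.resize(p[60:170,200:320][:,:,::-1],None,fx=5,fy=5,interpolation=cv2.INTER_CUBIC))
p,d,K,E=load("top5.npz"); cv2.imwrite("pics/t5.png",cv2.resize(p[140:240,260:390][:,:,::-1],None,fx=5,fy=5,interpolation=cv2.INTER_CUBIC))
E
```

```text
from [ 510.8 -262.7  138.8] toolyaw -0.4621 F [ 0.1 -0.6 -0.3] open 0.0556 t 10.5
rotvec total [-0.0033 -0.0006 -0.0021]
[0.1, 0.4, 24.2, -0.001, -0.0, -0.0]
[0.1, 0.4, 24.2, -0.001, -0.0, -0.0]
[0.1, 0.4, 24.2, -0.001, -0.0, -0.0]
[0.1, 0.4, 24.2, -0.001, -0.0, -0.0]
[0.1, 0.3, 24.2, -0.001, -0.0, -0.0]
```

View pics/s5.png

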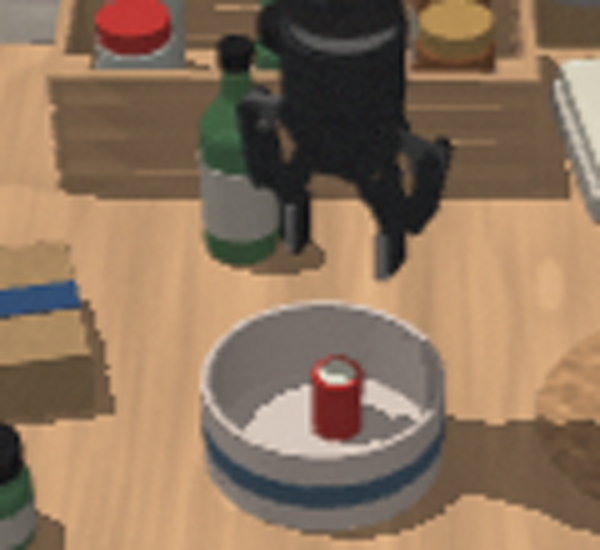

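View pics/t5.png

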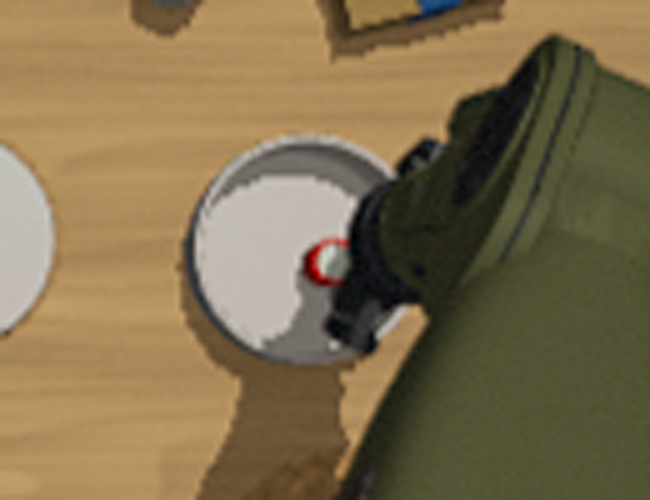

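The fingers straddle the cap (side view: tips at 297,250 and 385,275, the cap's top at 338,372). I go down and grip.

{"method": "arm_command", "body": {
  "motion": [0, 0.5, 25, 0, 0, 0, -0.3, 0, 0.5, 30, 0, 0, 0, -0.3, 0, 0.5, 30, 0, 0, 0, -0.3, 0, 0.5, 22, 0, 0, 0, -0.3, 0, 0, 12, 0, 0, 0, -0.3, 0, 0, 5, 0, 0, 0, -0.3, 0, 0, 0, 0, 0, 0, -0.3, 0, 0, 0, 0, 0, 0, 1, 0, 0, 0, 0, 0, 0, 1, 0, 0, 0, 0, 0, 0, 1],
  "grip_force": 70
}}

```text
clock: 11.75
tool_pos: [0.5146, -0.2647, 0.0175]
ee_rot: [0.001, 0.85, 0.526, 0.001]
force: [-0.3, 0.3, 6.0]
opening: 0.0324
```

{"method": "arm_command", "body": {
  "motion": [0, 0, 0, 0, 0, 0, 1, 0, 0, 0, 0, 0, 0, 1, 0, 0, 0, 0, 0, 0, 1, 0, 0, -10, 0, 0, 0, 1, 0, 0, -20, 0, 0, 0, 1, 0, 0, -30, 0, 0, 0, 1, 0, 0, -40, 0, 0, 0, 1, 0, 0, -45, 0, 0, 0, 1, 0, 0, -40, 0, 0, 0, 1, 0, 0, -10, 0, 0, 0, 1]
}}

```text
clock: 13.0
tool_pos: [0.5151, -0.265, 0.2145]
ee_rot: [0.002, 0.85, 0.526, 0.001]
force: [0.6, -0.6, -1.3]
opening: 0.0327
```

```bash
python3 plan.py 445.5 271.5 220 0.55 17; python3 snap.py 6 side
```

```text
from [ 515.1 -265.   214.5] toolyaw -0.4621 F [ 0.6 -0.6 -1.3] open 0.0327 t 13.0
rotvec total [ 0.0049  0.0029 -1.0121]
[26.4, -17.7, -0.4, 0.0, 0.0, -0.06]
[27.4, -16.1, -0.4, 0.0, 0.0, -0.06]
[28.3, -14.5, -0.4, 0.0, 0.0, -0.06]
[29.2, -12.8, -0.4, 0.0, 0.0, -0.06]
[29.9, -11.0, -0.4, 0.0, 0.0, -0.06]
[30.5, -9.2, -0.4, 0.0, 0.0, -0.06]
[31.0, -7.4, -0.4, 0.0, 0.0, -0.06]
[31.3, -5.5, -0.4, 0.0, 0.0, -0.06]
[31.6, -3.6, -0.4, 0.0, 0.0, -0.06]
[31.8, -1.8, -0.4, 0.0, 0.0, -0.06]
[31.8, 0.1, -0.3, 0.0, 0.0, -0.06]
[31.8, 2.0, -0.3, 0.0, 0.0, -0.06]
[31.6, 3.9, -0.3, 0.0, 0.0, -0.06]
[31.3, 5.8, -0.3, 0.0, 0.0, -0.06]
[30.9, 7.6, -0.3, 0.0, 0.0, -0.06]
[30.4, 9.5, -0.3, 0.0, 0.0, -0.06]
[29.8, 11.3, -0.3, 0.0, 0.0, -0.06]
```

View pics/side6.png

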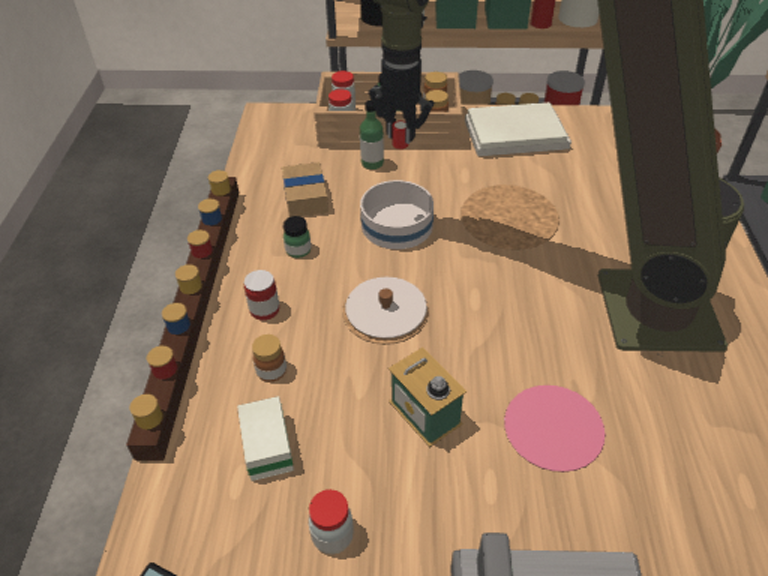

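The cap hangs upright in the fingers (401,133). I go to a point over the spout.

{"method": "arm_command", "body": {
  "motion": [26.5, -17.5, 0, 0, 0, -0.06, 1, 27.5, -16, 0, 0, 0, -0.06, 1, 28.5, -14.5, -0.5, 0, 0, -0.06, 1, 29, -13, -0.5, 0, 0, -0.06, 1, 30, -11, -0.5, 0, 0, -0.06, 1, 30.5, -9, 0, 0, 0, -0.06, 1, 31, -7.5, 0, 0, 0, -0.06, 1, 31.5, -5.5, 0, 0, 0, -0.06, 1, 31.5, -3.5, 0, 0, 0, -0.06, 1, 32, -2, 0, 0, 0, -0.06, 1]
}}

```text
clock: 14.3
tool_pos: [0.4707, 0.0526, 0.2109]
ee_rot: [-0.001, 0.656, 0.755, -0.001]
force: [0.5, 0.0, -0.5]
opening: 0.0325
```

{"method": "arm_command", "body": {
  "motion": [32, 0, 0, 0, 0, -0.06, 1, 32, 2, 0, 0, 0, -0.06, 1, 31.5, 4, 0, 0, 0, -0.06, 1, 31.5, 6, 0, 0, 0, -0.06, 1, 31, 7.5, 0, 0, 0, -0.06, 1, 30.5, 9.5, 0, 0, 0, -0.06, 1, 30, 11, 0, 0, 0, -0.06, 1, 0, 0, 0, 0, 0, 0, 1, 0, 0, 0, 0, 0, 0, 1, 0, 0, 0, 0, 0, 0, 1]
}}

```text
clock: 15.55
tool_pos: [0.4415, 0.2722, 0.2122]
ee_rot: [-0.0, 0.486, 0.874, -0.001]
force: [-0.4, 0.6, -1.4]
opening: 0.0324
```

```bash
python3 plan.py 445.5 271.5 165 0.55 5; python3 snap.py 7 side top;  python3 - <<'E'
from h import *
p,d,K,E=load("side7.npz"); cv2.imwrite("pics/s7.png",cv2.resize(p[160:310,230:360][:,:,::-1],None,fx=4,fy=4,interpolation=cv2.INTER_CUBIC))
p,d,K,E=load("top7.npz"); cv2.imwrite("pics/t7.png",cv2.resize(p[160:260,120:250][:,:,::-1],None,fx=5,fy=5,interpolation=cv2.INTER_CUBIC))
E
```

```text
from [441.5 272.2 212.2] toolyaw 0.5567 F [-0.4  0.6 -1.4] open 0.0324 t 15.55
rotvec total [-0.0015  0.0002  0.0067]
[-0.6, 0.6, 9.4, -0.0, 0.0, 0.001]
[-0.6, 0.6, 9.4, -0.0, 0.0, 0.001]
[-0.6, 0.6, 9.4, -0.0, 0.0, 0.001]
[-0.6, 0.6, 9.4, -0.0, 0.0, 0.001]
[-0.6, 0.6, 9.4, -0.0, 0.0, 0.001]
```

View pics/s7.png

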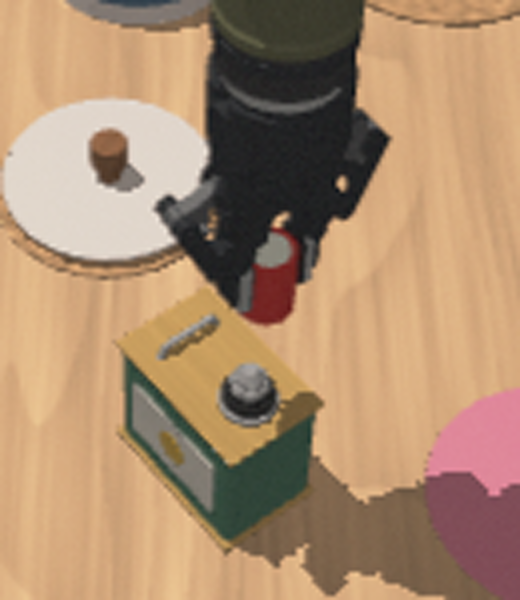

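View pics/t7.png

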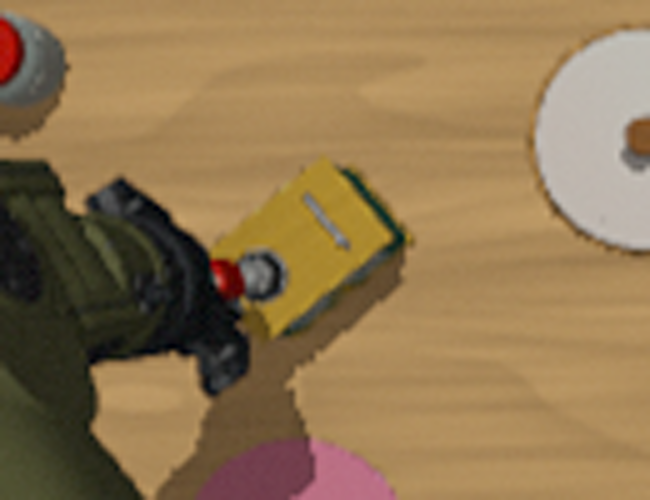

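The cap hangs upright over the tin. I lower it to about 15 mm above the spout's tip (spout at 249,378 in the side crop), then measure the two against each other.

{"method": "arm_command", "body": {
  "motion": [-0.5, 0.5, 5, 0, 0, 0.001, 1, -0.5, 0.5, 10, 0, 0, 0.001, 1, -0.5, 0.5, 10, 0, 0, 0.001, 1, -0.5, 0.5, 10, 0, 0, 0.001, 1, -1, 1, 10, 0, 0, 0.001, 1, 0, 0, 5, 0, 0, 0, 1, 0, 0, 0, 0, 0, 0, 1, 0, 0, 0, 0, 0, 0, 1, 0, 0, 0, 0, 0, 0, 1, 0, 0, 0, 0, 0, 0, 1]
}}

```text
clock: 16.9
tool_pos: [0.446, 0.2725, 0.1631]
ee_rot: [0.0, 0.487, 0.873, 0.0]
force: [-0.7, -0.3, -1.3]
opening: 0.0325
```

```bash
python3 plan.py 445.5 271.5 162 0.55 5; python3 snap.py 8 side top;  python3 - <<'E'
from h import *
from scipy.optimize import least_squares
for n,(a,b,c,e) in (("side",(275,210,315,270)),("top",(150,200,190,230))):
    p,d,K,E=load(n+"8.npz"); cv2.imwrite(f"pics/z{n}8.png",cv2.resize(p[b-10:e+15,a-15:c+15][:,:,::-1],None,fx=8,fy=8,interpolation=cv2.INTER_CUBIC))
    P=cloud(d,K,E); hsv=cv2.cvtColor(p,cv2.COLOR_RGB2HSV)
    s=np.zeros(d.shape,bool); s[b:e,a:c]=1
    red=s&(d>0)&((hsv[...,0]<8)|(hsv[...,0]>172))&(hsv[...,1]>110)
    v,u=np.nonzero(red); q=P[red]; print(n,red.sum(),u.min(),u.max(),v.min(),v.max(),q.min(0).round(4),q.max(0).round(4))
    m=red&(P[...,2]<.188)&(P[...,2]>.14); q=P[m]
    f=least_squares(lambda c:np.hypot(q[:,0]-c[0],q[:,1]-c[1])-.017,[.4455,.2715],loss="soft_l1",f_scale=.002); print(" cap centre",f.x, m.sum())
E
```

```text
from [446.  272.5 163.1] toolyaw 0.553 F [-0.7 -0.3 -1.3] open 0.0325 t 16.9
rotvec total [ 0.0006 -0.      0.003 ]
[-0.1, -0.2, 0.2, 0.0, -0.0, 0.001]
[-0.1, -0.2, 0.2, 0.0, -0.0, 0.001]
[-0.1, -0.2, 0.2, 0.0, -0.0, 0.001]
[-0.1, -0.2, 0.2, 0.0, -0.0, 0.001]
[-0.1, -0.2, 0.2, 0.0, -0.0, 0.001]
side 159 288 301 231 253 [0.428  0.2571 0.1501] [0.4573 0.2929 0.2005]
 cap centre [0.44603102 0.27246668] 106
top 35 167 172 211 218 [0.4361 0.2363 0.1102] [0.4589 0.2733 0.2928]
 cap centre [0.44412565 0.2730053 ] 19
```

```bash
python3 - <<'E'
from h import *
for n,(a,b,c,e) in (("side",(260,200,330,285)),("top",(140,190,220,245))):
    p0=np.load(n+"0.npz")["p"][b:e,a:c]; p8=np.load(n+"8.npz")["p"][b:e,a:c]
    cv2.imwrite(f"pics/cmp_{n}.png",cv2.resize(np.hstack([p0,p8])[:,:,::-1],None,fx=5,fy=5,interpolation=cv2.INTER_CUBIC))
E
```

```text
(no output)
```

View pics/cmp_side.png

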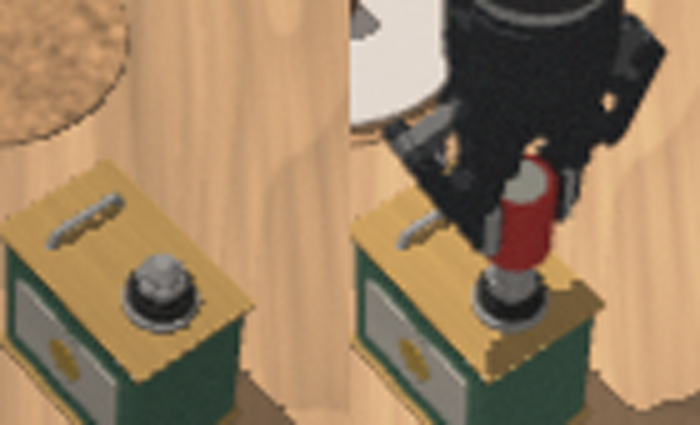

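View pics/cmp_top.png

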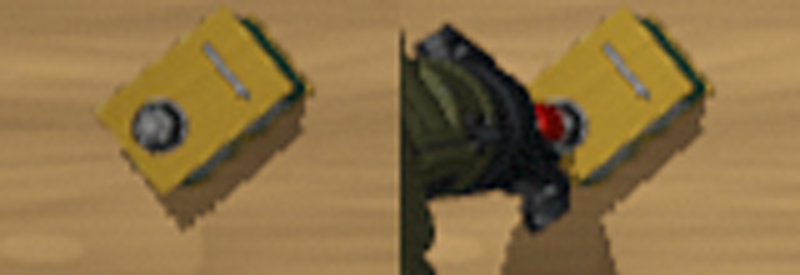

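In the side view the cap's fitted axis (0.4460, 0.2725) agrees with the spout (0.4466, 0.2735) within about a millimetre. The top view sees only a sliver of the cap. I go down with care and watch the sideways force.

{"method": "arm_command", "body": {
  "motion": [0, 0, 4, 0, 0, 0, 1, 0, 0, 4, 0, 0, 0, 1, 0, 0, 3, 0, 0, 0, 1, 0, 0, 3, 0, 0, 0, 1, 0, 0, 2, 0, 0, 0, 1, 0, 0, 2, 0, 0, 0, 1, 0, 0, 2, 0, 0, 0, 1, 0, 0, 2, 0, 0, 0, 1, 0, 0, 1, 0, 0, 0, 1, 0, 0, 0, 0, 0, 0, 1],
  "grip_force": 90
}}

```text
clock: 18.25
tool_pos: [0.4459, 0.2723, 0.1397]
ee_rot: [0.0, 0.487, 0.873, -0.0]
force: [-0.2, -1.2, -1.8]
opening: 0.0322
```

```bash
python3 plan.py 446 272.5 121 0.553 5 | head -2; python3 snap.py 9 side top;  python3 - <<'E'
from h import *
p=np.hstack([np.load("side9.npz")["p"][190:285,250:340],np.load("top9.npz")["p"][170:265,140:220]])
cv2.imwrite("pics/z9.png",cv2.resize(p[:,:,::-1],None,fx=4.5,fy=4.5,interpolation=cv2.INTER_CUBIC))
E
```

```text
from [445.9 272.3 139.7] toolyaw 0.5529 F [-0.2 -1.2 -1.8] open 0.0322 t 18.25
rotvec total [-0.0001  0.0001 -0.0001]
```

View pics/z9.png

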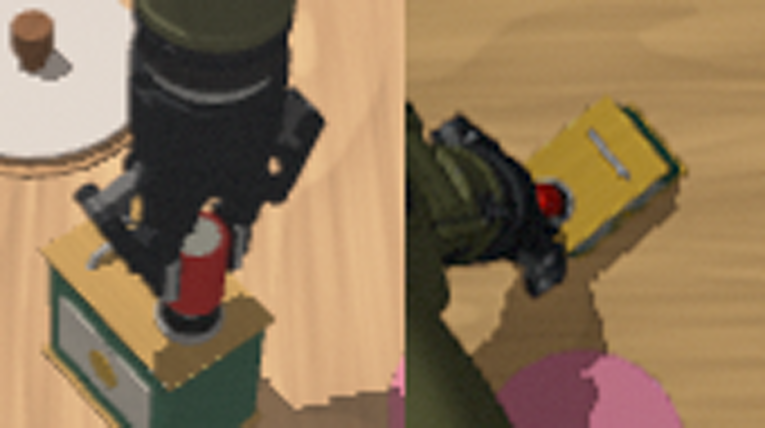

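The mouth has gone over the nose with no notable force. I push on at 16 mm/s.

{"method": "arm_command", "body": {
  "motion": [0, 0, 2, 0, 0, 0, 1, 0, 0, 2, 0, 0, 0, 1, 0, 0, 2, 0, 0, 0, 1, 0, 0, 2, 0, 0, 0, 1, 0, 0, 2, 0, 0, 0, 1, 0, 0, 2, 0, 0, 0, 1, 0, 0, 2, 0, 0, 0, 1, 0, 0, 2, 0, 0, 0, 1, 0, 0, 2, 0, 0, 0, 1, 0, 0, 0, 0, 0, 0, 1]
}}

```text
clock: 19.6
tool_pos: [0.4459, 0.2722, 0.1221]
ee_rot: [0.0, 0.487, 0.873, -0.0]
force: [0.2, -5.6, 2.9]
opening: 0.0321
```

```bash
python3 plan.py 446 272.5 121 0.553 5 | head -1
```

```text
from [445.9 272.2 122.1] toolyaw 0.553 F [ 0.2 -5.6  2.9] open 0.0321 t 19.6
```

Most likely it has clicked: the push is only about 4 N although the mouth is at about 110 mm. There is 5.6 N of side load, so I ease 1 mm towards -y and press harder.

{"method": "arm_command", "body": {
  "motion": [-0.4, -0.2, 1, 0, 0, 0, 1, -0.4, -0.3, 1, 0, 0, 0, 1, 0, 0, 0.5, 0, 0, 0, 1, 0, 0, 0.5, 0, 0, 0, 1, 0, 0, 0, 0, 0, 0, 1, 0, 0, 0, 0, 0, 0, 1, 0, 0, 0, 0, 0, 0, 1, 0, 0, 0, 0, 0, 0, 1, 0, 0, 0, 0, 0, 0, 1, 0, 0, 0, 0, 0, 0, 1]
}}

```text
clock: 20.85
tool_pos: [0.4459, 0.2721, 0.1204]
ee_rot: [-0.0, 0.487, 0.873, 0.001]
force: [-3.2, -3.6, 12.0]
opening: 0.0321
```

```bash
python3 plan.py 446 272.5 121 0.553 5 | head -1
```

```text
from [445.9 272.1 120.4] toolyaw 0.5533 F [-3.2 -3.6 12. ] open 0.0321 t 20.85
```

```bash
python3 snap.py 10 side top;  python3 - <<'E'
from h import *
p=np.hstack([np.load("side10.npz")["p"][200:285,250:330],np.load("top10.npz")["p"][170:255,140:220]])
cv2.imwrite("pics/z10.png",cv2.resize(p[:,:,::-1],None,fx=5,fy=5,interpolation=cv2.INTER_CUBIC))
p,d,K,E=load("side10.npz");P=cloud(d,K,E); hsv=cv2.cvtColor(p,cv2.COLOR_RGB2HSV)
s=np.zeros(d.shape,bool); s[230:275,280:310]=1; red=s&(d>0)&((hsv[...,0]<8)|(hsv[...,0]>172))&(hsv[...,1]>110)
q=P[red]; print(red.sum(),"red z",np.percentile(q[:,2],[1,5,95,99]).round(4)); 
v,u=np.nonzero(red); print(u.min(),u.max(),v.min(),v.max())
lo=v.max(); print("low edge hits plane y=.289 at z:",end=" ")
r=E[:3,:3]@np.linalg.inv(K)@np.array([u[v==lo].mean(),lo+.5,1]); t=(.2721+.017-E[1,3])/r[1]; print((E[:3,3]+r*t).round(4))
E
```

```text
151 red z [0.1063 0.1102 0.1547 0.1557]
287 300 242 264
low edge hits plane y=.289 at z: [0.4448 0.2891 0.1064]
```

View pics/z10.png

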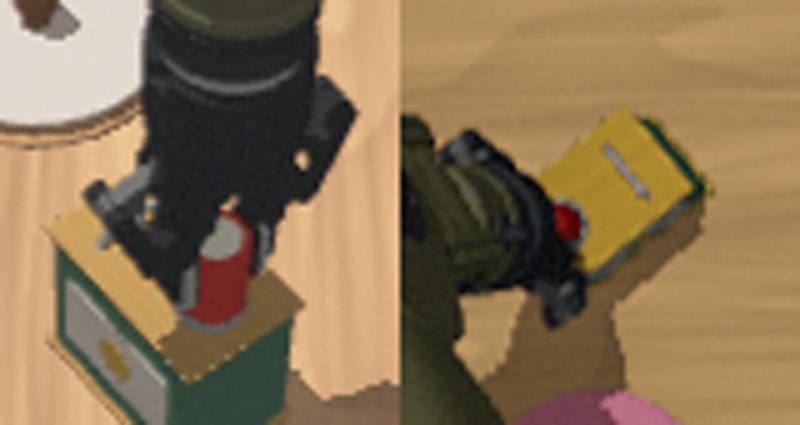

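View pics/side10.png

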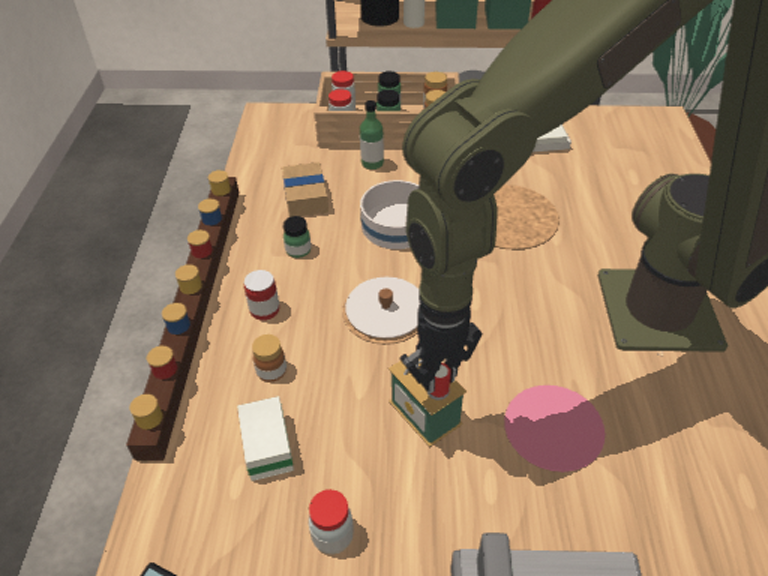

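The cap covers the black seal, with its lower edge at z about 0.106 and its top at 0.155; the lid lies on the mat and the bystanders have not moved. One short hold checks that the push stays steady.

{"method": "arm_command", "body": {
  "motion": [0, 0, 0.3, 0, 0, 0, 1, 0, 0, 0, 0, 0, 0, 1, 0, 0, 0, 0, 0, 0, 1, 0, 0, 0, 0, 0, 0, 1, 0, 0, 0, 0, 0, 0, 1, 0, 0, 0, 0, 0, 0, 1, 0, 0, 0, 0, 0, 0, 1, 0, 0, 0, 0, 0, 0, 1, 0, 0, 0, 0, 0, 0, 1, 0, 0, 0, 0, 0, 0, 1]
}}

```text
clock: 22.2
tool_pos: [0.4459, 0.2722, 0.1204]
ee_rot: [-0.0, 0.487, 0.873, 0.001]
force: [-2.4, -4.8, 13.5]
opening: 0.032
```

```bash
python3 - <<'E'
from cell import manip
print(manip.job_done())
E
```

```text
the job is handed in; nothing more can be done
None
```

I lifted the lid by its knob and set it knob up on the smaller cork mat. I then pushed the red cap onto the oil tin's spout and handed the job in at about 22 s, with the gripper still holding the cap down.

- **Cap seated:** the tool stayed at z 0.1204, which puts the cap's mouth about 25 mm below the spout's tip. The side picture agrees: its lower edge is at about z 0.106–0.108, its top is at 0.155, and the black seal is covered.
- **Press on the seal:** the push held steady at 12–13.5 N, which fits the seal being fully down.
- **Click not seen directly:** I infer it from the push being only about 4 N with the mouth already at about 110 mm, and from the final depth.
- **Lid and other goods:** the last picture shows the lid on the mat. By eye, the other goods stand where they were.

Two checks were not clean. A side load of about 5 N remained on the cap, and easing 1 mm to the side barely reduced it. The two camera views also differed by about 2–6 mm on positions; for the last alignment I relied on the side view.

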